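Release and hold open the drive cage gate

ROBOT

A 7-joint arm with a two-finger parallel gripper is mounted at the origin on the work surface. World frame = base frame: x ahead of the robot, y to its left, z up, the work surface at z = 0. Lengths are in m, angles in rad, forces in N, time in s.
With the tool pointing down it reaches from about 0.425 to 0.925 m from the base axis. Payload 6.8 kg.
Tool frame: the origin (TCP) lies between the finger pads; the fingertips stand 11 mm ahead of it and the grasp point (between the pads) lies 8 mm behind it; z points along the fingers, y is the line along which they close (so a half turn about z gives the same grasp; the last joint's range is limited). The gripper opens to 85 mm and grips with 20 to 120 N. Pads are 22 mm wide; open, the fingers measure 114 mm over their backs; the gripper's body (76 mm by 85 mm) begins 54 mm behind the grasp point. The pads swing forward as they close: fully open they stand 13 mm farther back than shut.
Start: joints at [-1.44, 0.477, 0.022, 1.555, -0.011, 1.109, -0.083], TCP at [0.16, 0.656, 0.242] pointing down, gripper open.
Joint ranges: [-2.96, 2.96], [-0.34, 2.1], [-1.41, 1.46], [0.24, 2.44], [-1.37, 4.51], [0.17, 1.92], [-2.96, 2.96]. Speed limits (rad/s): [2.39, 2.39, 3.14, 3.14, 3.14, 3.14, 3.14].

INTERFACE

Orientations are given as a rotation vector (axis times angle).
In Python, from bench import r gives the robot as it stands.
- The arm moves only by the tool send_rows, never from a script. Its argument "deltas" is a list of rows, each an object of numbers: "dx", "dy", "dz": the shift along the world's x, y, z in mm; "rx", "ry", "rz": the turn, a rotation vector about the world's x, y, z in degrees. A call has 1 to 5 rows; each row is the pose to reach, as a shift and turn from the pose commanded when the call began; what a row does not reach only later rows make up. A row lasts 1/12 s, in which the tool goes at most 41.7 mm and 7.16 degrees, less where a joint would pass 70% of its speed; a pose out of reach is approached as far as the arm can. A call with a gripper value outside its range is refused whole. "jaw" is the finger opening in mm, from 0 to 85.4, set as the call begins (left out, the last holds). The fingers move at their own pace and stop on an object; "newtons" is the grip in N (left out, the last holds). Time passes only in rows, so rows that repeat a pose let the fingers close. It gives the time, the measured TCP pose, the force, the opening and the grip force at its end, in the units of the state.
- r.get_obs(): the state, without advancing time (a new reading comes with each control period).
- r.grab_frame(name): name is "scene" or "top" or "wrist"; returns a dict with "frame" (384x512x3 uint8, blue, green, red), "z_map" (384x512 float32, m along the optical axis (not along the pixel's ray), 0 where there is no reading), "vertical_fov" (degrees; the focal length in pixels is half the picture's height over the tangent of half this angle, whatever the lens; pixels are square), "cx", "cy" (the principal point, pixels), "xyz" and "orientation" of the camera in the world. Camera axes: x right, y down, z forward; pixel columns grow to the right and rows downward; lengths in m; the calibration is good to about 2 mm. A picture is of the moment at which its call begins.
- r.hand_in(): hands the job in; it is judged then, once.
The state is a dict: "clock": time; "joints": joint angles; "qvel": joint speeds; "tau": joint torques, N m; "tcp_pos": TCP position; "orientation": TCP orientation; "contact_force": force on the tool from outside, world axes, zero at the start; "moment": the same for the moment, N m; "grip_width": finger opening in m; "gripper_force": force on a finger pad.
Only numpy, scipy, OpenCV 4.12 (cv2) and the standard library are available. Lean on these libraries where they do the work, as an engineer would, in place of code of your own. Each camera call takes 0.05 s, during which the arm holds its last target. There are 200 camera calls.

TASK

Unlock the drive cage and hold its gate open: press the three keys of the pad down fully one at a time, the largest, then the middle-sized, then the smallest; then pinch shut the catch nearer the gate's hinge, after it the catch at the gate's free end, each by squeezing its two ears together until it stops. Take the gate's upright post, swing the gate out past its detent until it stands nearly square to the cage, and finish while still holding it there against its closing spring; leave the other things on the bench where they are.

Things in the scene. Friction and masses are not known exactly. Their poses are not given: they have to be found in the camera images.
- pad: Low grey key pad on the bench, 90 x 220 x 20 mm, fixed; origin at the centre of its underside. Its keys stand in a row along its y axis, 65 mm apart, in any order.
- key_large_top (a point): The largest of the three round white push keys, 40 mm in diameter, this point is the centre of its top, 42 mm above the bench when up.
- key_middle_top (a point): The middle-sized of the three round white push keys, 28 mm in diameter, this point is the centre of its top, 42 mm above the bench when up.
- key_small_top (a point): The smallest of the three round white push keys, 18 mm in diameter, this point is the centre of its top, 42 mm above the bench when up.
- key_large (a joint): Travel of the largest key: 0 up, 0.006 fully down (m). Springs back; about 1.5 N starts it and 5 N takes it fully down.
- key_middle (a joint): Travel of the middle-sized key: 0 up, 0.006 fully down (m). Springs back; about 1.5 N starts it and 5 N takes it fully down.
- key_small (a joint): Travel of the smallest key: 0 up, 0.006 fully down (m). Springs back; about 1.5 N starts it and 5 N takes it fully down.
- cage: Aluminium cage holding a row of 2.5-inch drives, 130 x 280 x 120 mm, fixed to the bench; origin on its underside. Frame of cage: x from the gate side to the back, y to the left as the robot sees it, z up. The barred gate (205 mm wide, 112 tall) covers the side facing the robot (-x), hinged at the left (+y) end; two tabs on it rise to 137 mm beside the catches.
- squeeze_a (a point): Catch A, nearer the gate's hinge, on the cage's front beam: two upright dark steel ears (24 x 8 x 36 mm tall), tops 160 mm up, 46 mm over their outer faces, 34 mm when squeezed along cage y. This point, fixed to the cage, is midway between the ears as squeezed, level with their tops; at first the moving ear's outer face is 29 mm from it towards cage +y, the fixed ear's 17 mm towards -y.
- catch_a (a joint): How far the moving ear (on the +y side) has been pushed towards the fixed ear, in m: about 0 at the start (bolt in front of a tab of the gate, gate locked), 0.012 at its stop (bolt withdrawn). Friction of 3 N holds it where it is left: it does not spring back. The fixed ear itself is cage_c0.
- squeeze_b (a point): Catch B, at the gate's free end, on the cage's front beam: two upright dark steel ears (24 x 8 x 36 mm tall), tops 160 mm up, 46 mm over their outer faces, 34 mm when squeezed along cage y. This point, fixed to the cage, is midway between the ears as squeezed, level with their tops; at first the moving ear's outer face is 29 mm from it towards cage +y, the fixed ear's 17 mm towards -y.
- catch_b (a joint): How far the moving ear (on the +y side) has been pushed towards the fixed ear, in m: about 0 at the start (bolt in front of a tab of the gate, gate locked), 0.012 at its stop (bolt withdrawn). Friction of 3 N holds it where it is left: it does not spring back. The fixed ear itself is cage_c1.
- gate_hinge (a point): Point on the gate's vertical hinge axis, 90 mm above the bench, at x -66 mm, y +105 mm in the cage's frame.
- gate (a joint): Gate angle in rad: 0 closed, grows as the gate swings out towards the robot (clockwise seen from above), stop at 1.5. A closing spring pulls it shut (2 to 3 N at the post); a sprung detent resists at about 0.4 to 0.75 rad (6 N in all). Let go beyond it, the gate falls back to about 0.9 rad and stays there.
- post_top (a point): Top centre of the gate's upright pull post, a black-sleeved bar 14 mm in diameter from 55 to 160 mm above the bench, standing 45 mm out in front of the gate and 130 mm along it from the hinge (138 mm from the hinge axis), carried by two thin arms below 106 mm. Turns with the gate; the bar itself is gate_c0.
- screwdriver: Screwdriver with green handle lying on the bench; origin under its middle. Not part of the job.
- magnifier: Round magnifier 84 mm across with a 100 mm steel handle, lying flat; origin under the lens centre. Not part of the job.
- drive: 3.5-inch hard drive 147 x 101 x 26 mm lying flat; origin under its centre. Not part of the job.
- blower: Orange dust blower bulb standing on end, 68 mm wide, 120 mm tall; origin under it. Not part of the job.
- platter: Steel drive platter lying flat, 95 mm across, 4 mm thick; origin under its centre. Not part of the job.
- screw_cup: Small glass cup 70 mm across, 45 mm tall; origin under it. Not part of the job.
- cutter: Green-handled side cutter about 100 mm long lying flat; origin under its joint. Not part of the job.

How it is judged:
By the outcome, as a careful person would: the job done as asked, in the order asked, and still so for the second after the job is handed in, while the arm keeps its last pose, push and grip.
It also fails if it takes over 67 s, if anything falls off the work surface, if the arm or the gripper's body presses on something with over 40 N, if the wrist force passes 120 N, or if a joint passes its speed limit or range.

## Working session

There is one attempt and no reset: what is moved stays moved. The work goes in short steps, Python scripts to look and compute and a tool call to move; the robot and the scene stay as the last step left them, time stands still between calls to the robot, and variables do not carry over. Pictures are saved under pics/ and viewed, at most 10 in all, crops included, and the job is handed in when it is done.

Besides the shell and the picture viewer there is one more tool, called after "Emit:" as name(argument=value, ...) on one line, values as JSON. send_rows: Moves the arm, as the interface text tells. Its arguments: {"type":"object","properties":{"deltas":{"type":"array","items":{"type":"object","properties":{"dx":{"type":"number"},"dy":{"type":"number"},"dz":{"type":"number"},"rx":{"type":"number"},"ry":{"type":"number"},"rz":{"type":"number"}}}},"jaw":{"type":"number"},"newtons":{"type":"number"}},"required":["deltas"]}

```bash
mkdir -p pics
cat > h.py <<'E'
import numpy as np, cv2
from scipy.spatial.transform import Rotation as R
from bench import r
def grab(n):
    d=r.grab_frame(n); H=d["frame"].shape[0]
    d["f"]=H/2/np.tan(np.radians(d["vertical_fov"])/2)
    o=np.array(d["orientation"],float)
    d["R"]=R.from_rotvec(o).as_matrix() if o.size==3 else o.reshape(3,3)
    return d
def ray(d,u,v):
    return d["R"]@np.array([(u-d["cx"])/d["f"],(v-d["cy"])/d["f"],1.])
def onplane(d,u,v,z):
    q=ray(d,u,v); p=np.array(d["xyz"]); return p+q*(z-p[2])/q[2]
def cloud(d):
    v,u=np.mgrid[:384,:512]; z=d["z_map"]
    c=np.stack([(u-d["cx"])/d["f"]*z,(v-d["cy"])/d["f"]*z,z],-1)
    return c@d["R"].T+np.array(d["xyz"])
E
python3 - <<'E'
from h import *
print(r.get_obs())
fs=[]
for n in("top","scene"):
    d=grab(n); print(n,d["xyz"],d["orientation"],d["f"],d["cx"],d["cy"])
    cv2.imwrite(f"pics/{n}.png",d["frame"])
    np.savez(n+".npz",c=cloud(d),frame=d["frame"])
E
```

```text
{'clock': 0.0, 'joints': array([-1.44013126,  0.47777829,  0.02234069,  1.55648666, -0.01149636,
        1.1093036 , -0.08310904]), 'qvel': array([-1.53140551e-04, -7.07998769e-05, -1.50446283e-03, -6.02155112e-04,
       -3.27171487e-04, -1.16503676e-03,  7.20512989e-04]), 'tau': array([-5.42826238e-04, -5.96449935e+01,  1.60802353e+00, -2.81188345e+01,
        1.25693937e-02,  9.38212004e-03, -2.08695823e-06]), 'tcp_pos': array([0.15951603, 0.65527219, 0.24132548]), 'orientation': array([-3.74131180e-01, -3.11915417e+00,  2.89957793e-03]), 'contact_force': array([ 0.15131763, -0.39576129, -0.15767644]), 'moment': array([ 0.02010838, -0.0221849 , -0.02760662]), 'gripper_force': 0.0, 'grip_width': 0.08526610800888286}
top [0.28776382 0.02703704 1.23150025] [-2.13490757  2.10766044 -0.21104246] 395.76159068475033 250.94849689074167 197.58691647650255
scene [ 1.06287315 -0.69233715  0.97247658] [-2.20722231 -0.78566935  0.31718201] 413.4714623344283 255.40515527284904 182.0643522787818
```

View pics/top.png

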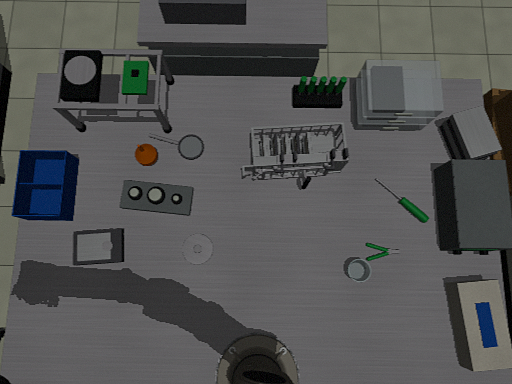

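View pics/scene.png

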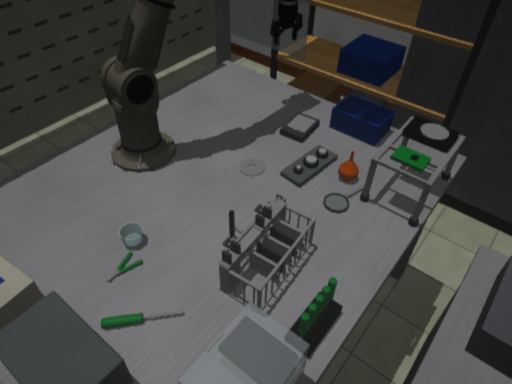

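The top view shows the pad with keys near (135,193), (156,195) and (177,198). The cage spans about (245–347, 125–188), with the post near (304,181). Next I'll measure the keys and the tall points on the cage.

Run:
```python
from h import *
d=grab("top"); c=cloud(d); f=d["frame"]
big=cv2.resize(f[110:200,235:360],None,fx=6,fy=6,interpolation=cv2.INTER_CUBIC); cv2.imwrite("pics/cagetop.png",big)
g=f.min(2); m=np.zeros_like(g); m[182:212,122:190]=(g[182:212,122:190]>150)
n,l,s,ce=cv2.connectedComponentsWithStats(m)
for i in range(1,n):
    if s[i,4]>15: print("key",s[i],ce[i],onplane(d,*ce[i],.042))
for nm in("top","scene"):
    d2=np.load(nm+".npz"); C=d2["c"]; 
    if nm=="top": win=(slice(110,200),slice(235,360))
    else: win=(slice(190,310),slice(210,320))
    m=np.zeros((384,512),np.uint8); m[win]=((C[win][...,2]>.145)&(C[win][...,2]<.172))
    n,l,s,ce=cv2.connectedComponentsWithStats(m)
    for i in range(1,n):
        if s[i,4]>3: print(nm,s[i],ce[i].round(1),np.median(C[l==i],0).round(4))
    # frame top 0.11-0.125
    q=C[win].reshape(-1,3); q=q[(q[:,2]>.108)&(q[:,2]<.126)]
    print(len(q)); rect=cv2.minAreaRect(q[:,:2].astype(np.float32)); print(rect, cv2.boxPoints(rect))
```

```text
top [330 149   5   9  38] [332.4 152.9] [ 0.631  -0.2042  0.1591]
top [344 148   4  10  38] [345.5 152.3] [ 0.6326 -0.2425  0.1598]
top [293 151   4  10  36] [294.3 155.7] [ 0.6208 -0.0966  0.1596]
top [280 152   4   9  32] [281.3 156.3] [ 0.6185 -0.0594  0.1596]
top [305 176   6   7  29] [307.4 178.9] [ 0.5531 -0.132   0.161 ]
1375
((0.639912486076355, -0.1019042432308197), (0.18799002468585968, 0.31225696206092834), 4.394450664520264) [[ 0.5342308   0.04656312]
 [ 0.5581567  -0.26477584]
 [ 0.74559414 -0.2503716 ]
 [ 0.72166824  0.06096736]]
scene [263 206   9   9  54] [267.1 210. ] [ 0.6199 -0.0658  0.1559]
scene [229 211   5   8  34] [231.  213.9] [ 0.5548 -0.1385  0.1578]
scene [255 214  10   9  58] [259.4 218.3] [ 0.6224 -0.1027  0.1548]
scene [231 241  10   9  57] [235.4 244.7] [ 0.632  -0.2107  0.1572]
scene [222 250  10  10  62] [226.5 254.6] [ 0.6348 -0.2475  0.1575]
scene [242 302  20   8  90] [250.9 306.6] [ 0.7703 -0.3199  0.1633]
1412
((0.6796764731407166, -0.1323530077934265), (0.24423828721046448, 0.3330814242362976), 35.13008117675781) [[ 0.48396832 -0.06641965]
 [ 0.6756349  -0.33882955]
 [ 0.8753846  -0.19828635]
 [ 0.683718    0.07412353]]
```

View pics/cagetop.png

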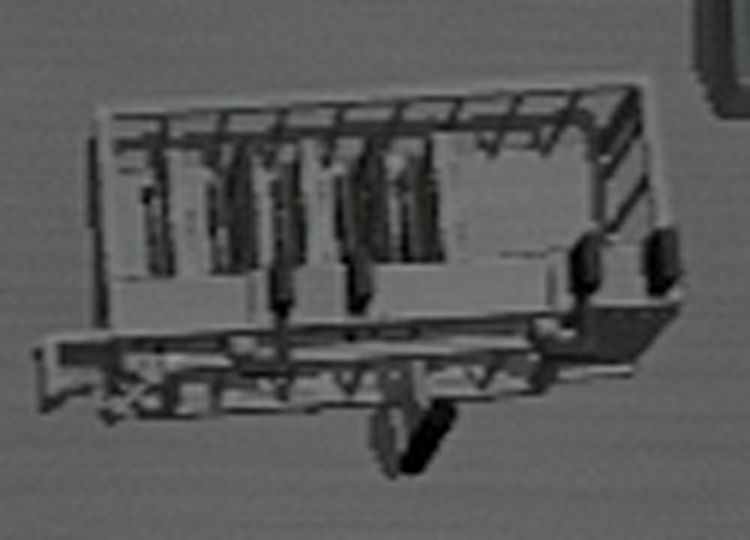

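The crop shows the two ear pairs, A near (283,285)/(358,282) and B near (587,262)/(660,258), with the post near (390,430). I still need the keys, so I'll get them from height.

Run:
```python
from h import *
C=np.load("top.npz")["c"]; F=np.load("top.npz")["frame"]
m=np.zeros((384,512),np.uint8); w=(slice(175,218),slice(115,198))
m[w]=(C[w][...,2]>.034)&(C[w][...,2]<.06)
n,l,s,ce=cv2.connectedComponentsWithStats(m)
for i in range(1,n):
    if s[i,4]>5: print(s[i],ce[i].round(1),C[l==i].mean(0).round(4),"equivdiam",2*np.sqrt(s[i,4]/np.pi)*3)
q=C[w].reshape(-1,3);q=q[(q[:,2]>.014)&(q[:,2]<.06)]
print(cv2.minAreaRect(q[:,:2].astype(np.float32)))
S=np.array([.5531,-.132]); y=np.array([-.077,.997]);x=np.array([.997,.077])
a=np.array([.6208,-.0966])+.013*y;b=np.array([.6326,-.2425])+.013*y
print(a,b,(S-a)@x,(S-a)@y)
```

```text
[128 187  14  12  94] [133.8 192.4] [0.5334 0.3833 0.0402] equivdiam 32.82012575914278
[146 186  18  17 178] [154.6 194.4] [0.5277 0.3191 0.041 ] equivdiam 45.16336735304101
[171 194  10  10  44] [175.2 198. ] [0.5175 0.2556 0.0398] equivdiam 22.45446191105733
((0.5248749852180481, 0.320998877286911), (0.2210758775472641, 0.0907958447933197), 84.67649841308594)
[ 0.619799 -0.083639] [ 0.631599 -0.229539] -0.07022269999999996 -0.043080094000000006
```

Emit:
send_rows(deltas=[{"dx":30,"dy":-27,"dz":-5,"rz":4},{"dx":60,"dy":-54,"dz":-10,"rz":8},{"dx":90,"dy":-82,"dz":-15,"rz":12},{"dx":120,"dy":-110,"dz":-20,"rz":16},{"dx":150,"dy":-137,"dz":-25,"rz":18}], jaw=0)

```text
$.deltas[0]: bad value
```

Emit:
send_rows(deltas=[{"dx":30,"dy":-28,"dz":-5},{"dx":60,"dy":-55,"dz":-10},{"dx":90,"dy":-82,"dz":-15},{"dx":120,"dy":-110,"dz":-20},{"dx":150,"dy":-137,"dz":-25}])

```text
$.deltas[0]: bad value
```

Emit:
send_rows(deltas=[{"dx":25,"dy":-25,"dz":-15},{"dx":50,"dy":-50,"dz":-30},{"dx":66,"dy":-62,"dz":-42},{"dx":66,"dy":-62,"dz":-42},{"dx":66,"dy":-62,"dz":-42}])

```text
$.deltas[0]: bad value
```

Run:
```python
from h import *
o=r.get_obs(); print(o["clock"],o["tcp_pos"],o["orientation"],o["contact_force"],o["grip_width"])
d=grab("wrist"); C=cloud(d); cv2.imwrite("pics/w1.png",d["frame"]); print(d["xyz"])
m=((C[...,2]>.036)&(C[...,2]<.046)).astype(np.uint8)
n,l,s,ce=cv2.connectedComponentsWithStats(m)
for i in range(1,n):
    if s[i,4]>50: print(s[i],ce[i].round(1),C[l==i].mean(0).round(4))
```

```text
0.15 [0.15956824 0.65542889 0.24153786] [-3.74194636e-01 -3.11913848e+00  2.16858705e-03] [0.20843153 0.15684216 0.09238133] 0.0857848968503991
[0.09302577 0.67220085 0.37342988]
```

View pics/w1.png

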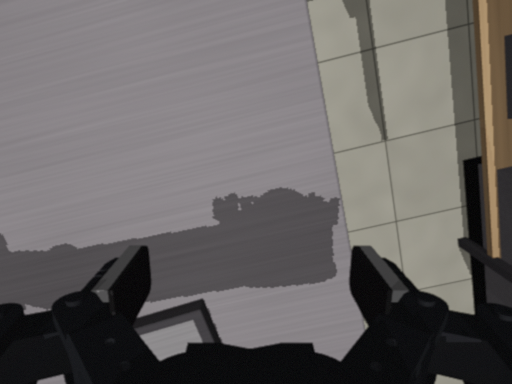

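The wrist view shows open fingers at the bottom over empty bench, because the arm hasn't moved. The rows were refused, probably because each one needs all six numbers.

Emit:
send_rows(deltas=[{"dx":30,"dy":-27,"dz":-5,"rx":0,"ry":0,"rz":4},{"dx":60,"dy":-54,"dz":-10,"rx":0,"ry":0,"rz":8},{"dx":90,"dy":-82,"dz":-15,"rx":0,"ry":0,"rz":12},{"dx":120,"dy":-110,"dz":-20,"rx":0,"ry":0,"rz":16},{"dx":150,"dy":-137,"dz":-25,"rx":0,"ry":0,"rz":18}], jaw=0)

```text
clock: 0.62
tcp_pos: [0.3108, 0.5171, 0.217]
orientation: [0.124, -3.139, 0.0]
contact_force: [0.1, 0.2, -0.3]
grip_width: 0.0254
gripper_force: 0.0
```

Emit:
send_rows(deltas=[{"dx":30,"dy":-28,"dz":-5,"rx":0,"ry":0,"rz":0},{"dx":60,"dy":-55,"dz":-10,"rx":0,"ry":0,"rz":0},{"dx":90,"dy":-82,"dz":-15,"rx":0,"ry":0,"rz":0},{"dx":120,"dy":-110,"dz":-20,"rx":0,"ry":0,"rz":0},{"dx":150,"dy":-137,"dz":-25,"rx":0,"ry":0,"rz":0}])

```text
clock: 1.03
tcp_pos: [0.4608, 0.3801, 0.1921]
orientation: [-0.118, 3.139, -0.0]
contact_force: [0.1, 1.0, -0.2]
grip_width: 0.0003
gripper_force: 0.0
```

Emit:
send_rows(deltas=[{"dx":25,"dy":-25,"dz":-15,"rx":0,"ry":0,"rz":0},{"dx":50,"dy":-50,"dz":-30,"rx":0,"ry":0,"rz":0},{"dx":66,"dy":-62,"dz":-42,"rx":0,"ry":0,"rz":0},{"dx":66,"dy":-62,"dz":-42,"rx":0,"ry":0,"rz":0},{"dx":66,"dy":-62,"dz":-42,"rx":0,"ry":0,"rz":0}])

```text
clock: 1.45
tcp_pos: [0.5261, 0.3182, 0.1493]
orientation: [0.113, -3.138, 0.002]
contact_force: [-0.6, 1.3, 0.7]
grip_width: 0.0
gripper_force: 0.0
```

Run:
```python
from h import *
o=r.get_obs(); print(o["clock"],o["tcp_pos"],o["orientation"],o["contact_force"],o["grip_width"])
d=grab("wrist"); C=cloud(d); cv2.imwrite("pics/w2.png",d["frame"]); print(d["xyz"])
m=((C[...,2]>.036)&(C[...,2]<.046)).astype(np.uint8)
n,l,s,ce=cv2.connectedComponentsWithStats(m)
for i in range(1,n):
    if s[i,4]>50: print(s[i],ce[i].round(1),C[l==i].mean(0).round(4))
```

```text
1.45 [0.52612817 0.31817452 0.14930698] [ 1.13386286e-01 -3.13809346e+00  2.22230173e-03] [-0.63333846  1.29964692  0.7394614 ] 4.401683690962267e-05
[0.45801559 0.3140975  0.28131784]
[154 166  25  24 453] [166.  177.9] [0.5167 0.2564 0.0416]
[ 225  171   53   52 2101] [251.  196.8] [0.5265 0.3197 0.0421]
[ 316  193   38   36 1031] [334.6 210.7] [0.5329 0.3834 0.0419]
[244 324  12  24 166] [249.3 335.4] [0.6476 0.3271 0.0422]
```

View pics/w2.png

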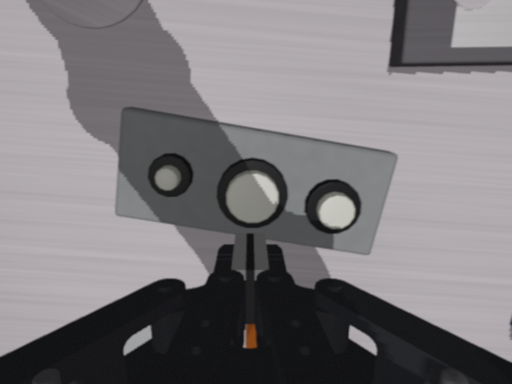

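The wrist view shows the large key at (251,197), middle at (335,211) and small at (167,178), and the depth points agree. I'll press the large key now.

Emit:
send_rows(deltas=[{"dx":0,"dy":1,"dz":-35,"rx":0,"ry":0,"rz":0},{"dx":0,"dy":1,"dz":-70,"rx":0,"ry":0,"rz":0},{"dx":0,"dy":1,"dz":-92,"rx":0,"ry":0,"rz":0},{"dx":0,"dy":1,"dz":-98,"rx":0,"ry":0,"rz":0},{"dx":0,"dy":1,"dz":-101,"rx":0,"ry":0,"rz":0}])

```text
clock: 1.92
tcp_pos: [0.5237, 0.3223, 0.0488]
orientation: [0.122, -3.136, 0.0]
contact_force: [-3.2, -0.8, 3.9]
grip_width: 0.0001
gripper_force: 1.9
```

Emit:
send_rows(deltas=[{"dx":0,"dy":0,"dz":-1,"rx":0,"ry":0,"rz":0},{"dx":0,"dy":0,"dz":-2,"rx":0,"ry":0,"rz":0},{"dx":0,"dy":0,"dz":-2,"rx":0,"ry":0,"rz":0}])

```text
clock: 2.17
tcp_pos: [0.5262, 0.3223, 0.0491]
orientation: [-0.119, 3.137, 0.003]
contact_force: [-2.3, 1.2, 3.6]
grip_width: 0.0
gripper_force: 1.8
```

Emit:
send_rows(deltas=[{"dx":0,"dy":-1,"dz":-3,"rx":0,"ry":0,"rz":0},{"dx":0,"dy":-1,"dz":-6,"rx":0,"ry":0,"rz":0},{"dx":0,"dy":-1,"dz":-6,"rx":0,"ry":0,"rz":0}])

```text
clock: 2.42
tcp_pos: [0.5269, 0.322, 0.0466]
orientation: [-0.118, 3.137, 0.006]
contact_force: [-11.5, -1.5, 36.3]
grip_width: -0.0002
gripper_force: 18.1
```

The large key bottomed. Next is the middle key, with a little less push.

Emit:
send_rows(deltas=[{"dx":0,"dy":0,"dz":25,"rx":0,"ry":0,"rz":0},{"dx":3,"dy":32,"dz":30,"rx":0,"ry":0,"rz":0},{"dx":7,"dy":64,"dz":30,"rx":0,"ry":0,"rz":0},{"dx":7,"dy":64,"dz":25,"rx":0,"ry":0,"rz":0},{"dx":7,"dy":64,"dz":16,"rx":0,"ry":0,"rz":0}])

```text
clock: 2.83
tcp_pos: [0.5336, 0.3872, 0.0587]
orientation: [-0.123, 3.135, 0.006]
contact_force: [-0.2, -1.7, -0.6]
grip_width: -0.0001
gripper_force: 0.0
```

Emit:
send_rows(deltas=[{"dx":0,"dy":0,"dz":-6,"rx":0,"ry":0,"rz":0},{"dx":0,"dy":0,"dz":-10,"rx":0,"ry":0,"rz":0},{"dx":0,"dy":0,"dz":-13,"rx":0,"ry":0,"rz":0},{"dx":0,"dy":0,"dz":-14,"rx":0,"ry":0,"rz":0},{"dx":0,"dy":0,"dz":-14,"rx":0,"ry":0,"rz":0}])

```text
clock: 3.25
tcp_pos: [0.533, 0.3829, 0.0467]
orientation: [0.115, -3.139, -0.0]
contact_force: [-10.0, -3.9, 29.7]
grip_width: -0.0001
gripper_force: 14.7
```

Emit:
send_rows(deltas=[{"dx":0,"dy":0,"dz":27,"rx":0,"ry":0,"rz":0},{"dx":-4,"dy":-32,"dz":32,"rx":0,"ry":0,"rz":0},{"dx":-9,"dy":-72,"dz":32,"rx":0,"ry":0,"rz":0},{"dx":-13,"dy":-110,"dz":32,"rx":0,"ry":0,"rz":0},{"dx":-16,"dy":-127,"dz":28,"rx":0,"ry":0,"rz":0}])

```text
clock: 3.67
tcp_pos: [0.5168, 0.2488, 0.0713]
orientation: [0.107, -3.139, 0.007]
contact_force: [0.2, -1.3, 0.5]
grip_width: 0.0002
gripper_force: 0.0
```

Emit:
send_rows(deltas=[{"dx":0,"dy":0,"dz":-10,"rx":0,"ry":0,"rz":0},{"dx":0,"dy":0,"dz":-18,"rx":0,"ry":0,"rz":0},{"dx":0,"dy":0,"dz":-24,"rx":0,"ry":0,"rz":0},{"dx":0,"dy":0,"dz":-27,"rx":0,"ry":0,"rz":0},{"dx":0,"dy":0,"dz":-27,"rx":0,"ry":0,"rz":0}])

```text
clock: 4.08
tcp_pos: [0.5168, 0.2563, 0.0466]
orientation: [0.118, -3.138, 0.003]
contact_force: [-9.2, -9.4, 33.5]
grip_width: 0.0
gripper_force: 16.7
```

All three keys are done. Now up and over to catch A.

Emit:
send_rows(deltas=[{"dx":0,"dy":0,"dz":40,"rx":0,"ry":0,"rz":0},{"dx":2,"dy":-10,"dz":80,"rx":0,"ry":0,"rz":0},{"dx":10,"dy":-30,"dz":115,"rx":0,"ry":0,"rz":0},{"dx":20,"dy":-55,"dz":145,"rx":0,"ry":0,"rz":0},{"dx":30,"dy":-80,"dz":172,"rx":0,"ry":0,"rz":0}], jaw=80, newtons=30)

```text
clock: 4.5
tcp_pos: [0.5472, 0.1784, 0.2182]
orientation: [-0.125, 3.138, 0.002]
contact_force: [1.3, -0.0, -0.4]
grip_width: 0.0607
gripper_force: 0.0
```

Emit:
send_rows(deltas=[{"dx":8,"dy":-36,"dz":10,"rx":0,"ry":0,"rz":0},{"dx":16,"dy":-74,"dz":20,"rx":0,"ry":0,"rz":0},{"dx":25,"dy":-112,"dz":25,"rx":0,"ry":0,"rz":0},{"dx":35,"dy":-150,"dz":25,"rx":0,"ry":0,"rz":0},{"dx":45,"dy":-188,"dz":25,"rx":0,"ry":0,"rz":0}])

```text
clock: 4.92
tcp_pos: [0.5927, -0.0112, 0.2414]
orientation: [-0.123, 3.138, 0.001]
contact_force: [-0.1, 0.3, -0.5]
grip_width: 0.08
gripper_force: 0.0
```

Emit:
send_rows(deltas=[{"dx":9,"dy":-30,"dz":0,"rx":0,"ry":0,"rz":0},{"dx":20,"dy":-56,"dz":0,"rx":0,"ry":0,"rz":0},{"dx":28,"dy":-72,"dz":0,"rx":0,"ry":0,"rz":0},{"dx":28,"dy":-72,"dz":0,"rx":0,"ry":0,"rz":0},{"dx":28,"dy":-72,"dz":0,"rx":0,"ry":0,"rz":0}])

```text
clock: 5.33
tcp_pos: [0.6203, -0.0829, 0.2403]
orientation: [0.118, -3.139, -0.0]
contact_force: [0.2, 0.4, -0.1]
grip_width: 0.0803
gripper_force: 0.0
```

Run:
```python
from h import *
o=r.get_obs(); print(o["clock"],o["tcp_pos"],o["orientation"],o["grip_width"])
d=grab("wrist"); C=cloud(d); cv2.imwrite("pics/w3.png",d["frame"])
m=((C[...,2]>.150)&(C[...,2]<.168)).astype(np.uint8)
n,l,s,ce=cv2.connectedComponentsWithStats(m)
for i in range(1,n):
    if s[i,4]>50: print(s[i],ce[i].round(1),C[l==i].mean(0).round(4))
```

```text
5.3333 [ 0.62027271 -0.0828972   0.24034608] [ 1.17799727e-01 -3.13851431e+00 -4.22442079e-05] 0.0802688187850806
[161  86  26  24 496] [173.3  97.4] [ 0.5535 -0.134   0.1595]
[ 53 187  25  39 739] [ 65.4 206.2] [ 0.6294 -0.2057  0.1582]
[219 187  14  39 483] [225.4 206.1] [ 0.6208 -0.0984  0.1597]
[274 187  14  39 501] [280.1 206.1] [ 0.6182 -0.062   0.1595]
[  0 188  26  38 795] [ 11.3 206.5] [ 0.6324 -0.2422  0.1578]
```

View pics/w3.png

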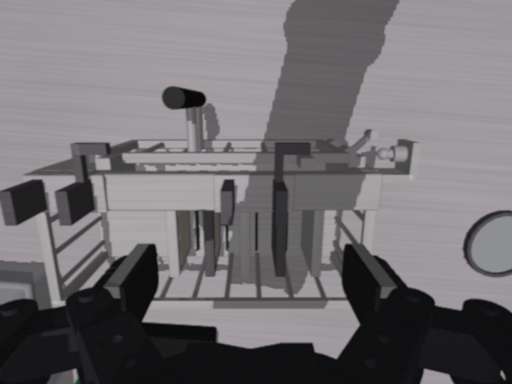

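The wrist view shows A's ears at (225,206) and (280,206), centred between the fingers. B's ears are at (65,206) and (11,206), and the post top is at (173,97). Descend and squeeze A.

Emit:
send_rows(deltas=[{"dx":0,"dy":-2,"dz":-30,"rx":0,"ry":0,"rz":0},{"dx":0,"dy":-2,"dz":-60,"rx":0,"ry":0,"rz":0},{"dx":0,"dy":-2,"dz":-80,"rx":0,"ry":0,"rz":0},{"dx":0,"dy":-2,"dz":-86,"rx":0,"ry":0,"rz":0},{"dx":0,"dy":-2,"dz":-86,"rx":0,"ry":0,"rz":0}])

```text
clock: 5.8
tcp_pos: [0.6185, -0.0828, 0.1534]
orientation: [0.123, -3.135, -0.002]
contact_force: [-0.3, -0.0, 0.5]
grip_width: 0.08
gripper_force: 0.0
```

Emit:
send_rows(deltas=[{"dx":0,"dy":0,"dz":0,"rx":0,"ry":0,"rz":0},{"dx":0,"dy":0,"dz":0,"rx":0,"ry":0,"rz":0},{"dx":0,"dy":0,"dz":0,"rx":0,"ry":0,"rz":0},{"dx":0,"dy":0,"dz":0,"rx":0,"ry":0,"rz":0},{"dx":0,"dy":0,"dz":0,"rx":0,"ry":0,"rz":0}], jaw=25, newtons=30)

```text
clock: 6.22
tcp_pos: [0.6211, -0.0865, 0.1578]
orientation: [-0.117, 3.135, -0.002]
contact_force: [-0.3, -1.3, 7.3]
grip_width: 0.0324
gripper_force: 35.2
```

Emit:
send_rows(deltas=[{"dx":0,"dy":0,"dz":0,"rx":0,"ry":0,"rz":0},{"dx":0,"dy":0,"dz":0,"rx":0,"ry":0,"rz":0},{"dx":0,"dy":0,"dz":0,"rx":0,"ry":0,"rz":0}])

```text
clock: 6.47
tcp_pos: [0.6211, -0.0865, 0.1578]
orientation: [-0.117, 3.135, -0.002]
contact_force: [-0.2, -1.4, 5.5]
grip_width: 0.0321
gripper_force: 35.0
```

Emit:
send_rows(deltas=[{"dx":0,"dy":0,"dz":0,"rx":0,"ry":0,"rz":0},{"dx":0,"dy":0,"dz":0,"rx":0,"ry":0,"rz":0},{"dx":0,"dy":0,"dz":20,"rx":0,"ry":0,"rz":0},{"dx":0,"dy":0,"dz":45,"rx":0,"ry":0,"rz":0},{"dx":0,"dy":0,"dz":60,"rx":0,"ry":0,"rz":0}], jaw=75)

```text
clock: 6.88
tcp_pos: [0.6202, -0.0853, 0.2173]
orientation: [-0.118, 3.138, -0.0]
contact_force: [0.8, 0.1, 0.4]
grip_width: 0.0752
gripper_force: 0.0
```

Emit:
send_rows(deltas=[{"dx":3,"dy":-35,"dz":0,"rx":0,"ry":0,"rz":0},{"dx":6,"dy":-72,"dz":0,"rx":0,"ry":0,"rz":0},{"dx":9,"dy":-110,"dz":0,"rx":0,"ry":0,"rz":0},{"dx":12,"dy":-145,"dz":0,"rx":0,"ry":0,"rz":0},{"dx":12,"dy":-145,"dz":0,"rx":0,"ry":0,"rz":0}])

```text
clock: 7.3
tcp_pos: [0.6297, -0.2404, 0.2157]
orientation: [0.102, -3.14, 0.01]
contact_force: [-0.3, -1.8, -0.2]
grip_width: 0.0747
gripper_force: 0.0
```

Run:
```python
from h import *
o=r.get_obs(); print(o["clock"],o["tcp_pos"],o["grip_width"])
for n in("wrist","top"):
    d=grab(n); C=cloud(d)
    m=((C[...,2]>.145)&(C[...,2]<.168)).astype(np.uint8)
    if n=="top":
        k=np.zeros_like(m);k[140:200,240:360]=m[140:200,240:360];m=k
    k,l,s,ce=cv2.connectedComponentsWithStats(m)
    for i in range(1,k):
        if s[i,4]>(50 if n=="wrist" else 8): print(n,s[i],ce[i].round(1),C[l==i].mean(0).round(4))
```

```text
7.3 [ 0.62972882 -0.24039965  0.21572829] 0.07465628775953974
wrist [427  86  41  27 906] [447.4  99.3] [ 0.5537 -0.137   0.1575]
wrist [ 463  197   36   45 1250] [480.6 218.7] [ 0.6211 -0.1007  0.156 ]
wrist [503 196   9  40 199] [508.5 219.5] [ 0.6231 -0.0766  0.1475]
wrist [236 199  14  45 608] [242.7 220.8] [ 0.6309 -0.2442  0.1592]
wrist [295 198  18  46 729] [303.2 220.6] [ 0.6287 -0.2079  0.1582]
wrist [ 55 367  36  17 462] [ 74.  376.3] [ 0.7592 -0.3578  0.1529]
top [343 148   5  10  40] [345.4 152.3] [ 0.6333 -0.2423  0.1571]
top [284 151   4  11  33] [285.2 156. ] [ 0.6193 -0.0713  0.1593]
top [293 151   4  10  36] [294.3 155.7] [ 0.6211 -0.0972  0.1583]
top [331 150   4   9  30] [332.4 154. ] [ 0.628  -0.2053  0.1567]
top [305 176   6   7  29] [307.5 178.9] [ 0.5539 -0.1334  0.1584]
```

Catch A is confirmed shut: 26 mm between ear centres, which is 34 mm over the outer faces. Now B.

Emit:
send_rows(deltas=[{"dx":0,"dy":0,"dz":0,"rx":0,"ry":0,"rz":0},{"dx":0,"dy":0,"dz":-25,"rx":0,"ry":0,"rz":0},{"dx":0,"dy":0,"dz":-50,"rx":0,"ry":0,"rz":0},{"dx":0,"dy":0,"dz":-60,"rx":0,"ry":0,"rz":0},{"dx":0,"dy":0,"dz":-60,"rx":0,"ry":0,"rz":0}])

```text
clock: 7.82
tcp_pos: [0.6302, -0.2273, 0.1524]
orientation: [0.122, -3.134, -0.004]
contact_force: [0.6, 0.4, 0.4]
grip_width: 0.0748
gripper_force: 0.0
```

Emit:
send_rows(deltas=[{"dx":0,"dy":0,"dz":0,"rx":0,"ry":0,"rz":0},{"dx":0,"dy":0,"dz":0,"rx":0,"ry":0,"rz":0},{"dx":0,"dy":0,"dz":0,"rx":0,"ry":0,"rz":0},{"dx":0,"dy":0,"dz":0,"rx":0,"ry":0,"rz":0},{"dx":0,"dy":0,"dz":0,"rx":0,"ry":0,"rz":0}], jaw=25, newtons=30)

```text
clock: 8.23
tcp_pos: [0.6331, -0.232, 0.1579]
orientation: [-0.117, 3.135, -0.004]
contact_force: [-0.4, -3.0, 6.6]
grip_width: 0.0321
gripper_force: 34.8
```

Emit:
send_rows(deltas=[{"dx":0,"dy":0,"dz":0,"rx":0,"ry":0,"rz":0},{"dx":0,"dy":0,"dz":0,"rx":0,"ry":0,"rz":0},{"dx":0,"dy":0,"dz":0,"rx":0,"ry":0,"rz":0}])

```text
clock: 8.48
tcp_pos: [0.6331, -0.232, 0.1579]
orientation: [-0.117, 3.135, -0.004]
contact_force: [-0.5, -3.1, 6.6]
grip_width: 0.0324
gripper_force: 34.8
```

Emit:
send_rows(deltas=[{"dx":0,"dy":0,"dz":0,"rx":0,"ry":0,"rz":0},{"dx":0,"dy":0,"dz":0,"rx":0,"ry":0,"rz":0},{"dx":0,"dy":0,"dz":25,"rx":0,"ry":0,"rz":0},{"dx":0,"dy":0,"dz":60,"rx":0,"ry":0,"rz":0},{"dx":0,"dy":0,"dz":85,"rx":0,"ry":0,"rz":0}], jaw=75)

```text
clock: 8.9
tcp_pos: [0.6317, -0.2299, 0.2421]
orientation: [-0.119, 3.139, 0.0]
contact_force: [0.8, -0.5, 0.5]
grip_width: 0.0749
gripper_force: 0.0
```

Run:
```python
from h import *
o=r.get_obs(); print(o["clock"],o["tcp_pos"],o["grip_width"],o["joints"].round(3))
d=grab("top"); C=cloud(d)
m=((C[...,2]>.145)&(C[...,2]<.168)).astype(np.uint8)
k=np.zeros_like(m);k[140:200,240:360]=m[140:200,240:360];m=k
k,l,s,ce=cv2.connectedComponentsWithStats(m)
for i in range(1,k):
    if s[i,4]>8: print(s[i],ce[i].round(1),C[l==i].mean(0).round(4))
y=np.array([-.077,.997]);x=np.array([.997,.077])
a=np.deg2rad(-np.array([0,20,40,60,70,80,84,86]))
p=np.array([.5535,-.134]); h=p+.045*x+.130*y; print("hinge",h)
for t in a:
    c,s_=np.cos(t),np.sin(t); print(round(np.degrees(t)),h+np.array([[c,-s_],[s_,c]])@(p-h))
```

```text
8.9 [ 0.63168974 -0.22993064  0.24205787] 0.07486968163798582 [ 0.082  0.48   0.248  1.575 -0.127  1.103  2.007]
[334 148   5  10  38] [336.5 152.6] [ 0.6319 -0.2167  0.1582]
[344 148   4  10  37] [345.5 152.1] [ 0.6334 -0.2421  0.1586]
[284 151   4  11  33] [285.2 156. ] [ 0.6197 -0.0715  0.1582]
[293 151   4  10  36] [294.3 155.7] [ 0.6211 -0.0972  0.1583]
[305 176   6   6  28] [307.5 178.8] [ 0.5544 -0.1334  0.1584]
hinge [ 0.588355 -0.000925]
0 [ 0.5535 -0.134 ]
-20 [ 0.51008768 -0.11405348]
-40 [ 0.47611556 -0.080462  ]
-60 [ 0.45568117 -0.03727718]
-70 [ 0.45138429 -0.01368634]
-80 [0.4512492  0.01029224]
-84 [0.45236566 0.01982894]
-86 [0.4531728  0.02456225]
```

Both catches are shut. Next, turn the gripper 90° so it closes normal to the gate, and go above the post.

Emit:
send_rows(deltas=[{"dx":-16,"dy":19,"dz":0,"rx":0,"ry":0,"rz":-7},{"dx":-32,"dy":38,"dz":0,"rx":0,"ry":0,"rz":-14},{"dx":-48,"dy":58,"dz":0,"rx":0,"ry":0,"rz":-21},{"dx":-63,"dy":77,"dz":0,"rx":0,"ry":0,"rz":-28},{"dx":-78,"dy":96,"dz":0,"rx":0,"ry":0,"rz":-35}], jaw=55)

```text
clock: 9.37
tcp_pos: [0.5525, -0.133, 0.2399]
orientation: [-0.84, -3.026, -0.0]
contact_force: [0.6, 0.0, -0.4]
grip_width: 0.0549
gripper_force: 0.0
```

Emit:
send_rows(deltas=[{"dx":0,"dy":0,"dz":0,"rx":0,"ry":0,"rz":-7},{"dx":0,"dy":0,"dz":0,"rx":0,"ry":0,"rz":-14},{"dx":0,"dy":0,"dz":0,"rx":0,"ry":0,"rz":-21},{"dx":0,"dy":0,"dz":0,"rx":0,"ry":0,"rz":-28},{"dx":0,"dy":0,"dz":0,"rx":0,"ry":0,"rz":-35}])

```text
clock: 9.78
tcp_pos: [0.5534, -0.1337, 0.2401]
orientation: [-1.711, -2.634, -0.0]
contact_force: [-0.1, -0.2, 0.2]
grip_width: 0.055
gripper_force: 0.0
```

Emit:
send_rows(deltas=[{"dx":0,"dy":0,"dz":0,"rx":0,"ry":0,"rz":-7},{"dx":0,"dy":0,"dz":0,"rx":0,"ry":0,"rz":-14},{"dx":0,"dy":0,"dz":0,"rx":0,"ry":0,"rz":-20},{"dx":0,"dy":0,"dz":0,"rx":0,"ry":0,"rz":-20},{"dx":0,"dy":0,"dz":0,"rx":0,"ry":0,"rz":-20}])

```text
clock: 10.2
tcp_pos: [0.5535, -0.1338, 0.2401]
orientation: [-2.132, -2.307, 0.0]
contact_force: [0.1, 0.0, 0.3]
grip_width: 0.0552
gripper_force: 0.0
```

Run:
```python
from h import *
o=r.get_obs(); print(o["clock"],o["tcp_pos"],o["orientation"],o["grip_width"],o["joints"].round(3))
d=grab("wrist"); C=cloud(d); cv2.imwrite("pics/w4.png",d["frame"])
m=((C[...,2]>.150)&(C[...,2]<.168)).astype(np.uint8)
k,l,s,ce=cv2.connectedComponentsWithStats(m)
for i in range(1,k):
    if s[i,4]>50: print(s[i],ce[i].round(1),C[l==i].mean(0).round(4))
```

```text
10.2 [ 0.55350256 -0.13377544  0.24007622] [-2.13176169e+00 -2.30711993e+00  4.79418208e-04] 0.05516986547240475 [-0.312  0.336  0.555  1.844 -0.205  1.019  0.406]
[342 115  44  14 600] [363.4 121.5] [ 0.6188 -0.0724  0.1597]
[339 155  42  15 609] [359.5 162. ] [ 0.6208 -0.0978  0.1592]
[241 195  21  24 410] [250.7 206.7] [ 0.5534 -0.1334  0.1592]
```

View pics/w4.png

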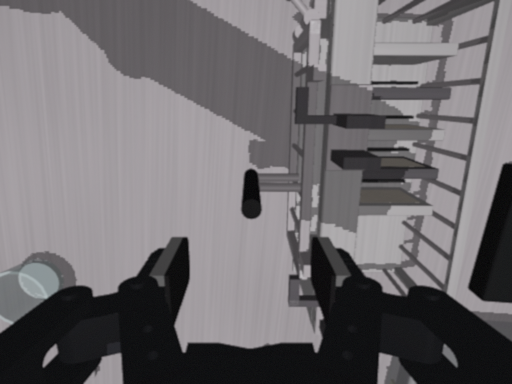

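The post top is at (251,207), centred between the fingers. Descend and grip it.

Emit:
send_rows(deltas=[{"dx":0,"dy":0,"dz":-30,"rx":0,"ry":0,"rz":0},{"dx":0,"dy":0,"dz":-60,"rx":0,"ry":0,"rz":0},{"dx":0,"dy":0,"dz":-85,"rx":0,"ry":0,"rz":0},{"dx":0,"dy":0,"dz":-99,"rx":0,"ry":0,"rz":0},{"dx":0,"dy":0,"dz":-99,"rx":0,"ry":0,"rz":0}], jaw=42)

```text
clock: 10.67
tcp_pos: [0.5514, -0.1335, 0.1381]
orientation: [-2.13, -2.303, 0.005]
contact_force: [-0.2, 0.9, 0.3]
grip_width: 0.0418
gripper_force: 0.0
```

Emit:
send_rows(deltas=[{"dx":0,"dy":0,"dz":0,"rx":0,"ry":0,"rz":0},{"dx":0,"dy":0,"dz":0,"rx":0,"ry":0,"rz":0},{"dx":0,"dy":0,"dz":0,"rx":0,"ry":0,"rz":0},{"dx":0,"dy":0,"dz":0,"rx":0,"ry":0,"rz":0},{"dx":0,"dy":0,"dz":0,"rx":0,"ry":0,"rz":0}], jaw=5, newtons=40)

```text
clock: 11.08
tcp_pos: [0.5544, -0.1345, 0.1426]
orientation: [2.135, 2.302, 0.002]
contact_force: [-2.0, 0.4, 6.1]
grip_width: 0.0129
gripper_force: 39.3
```

Run:
```python
from h import *
o=r.get_obs(); print(o["clock"],o["tcp_pos"],o["grip_width"],o["contact_force"])
p=np.array([.554,-.134]);h=np.array([.5884,-.001])
for t in range(0,86,6):
    a=np.radians(-t);c,s=np.cos(a),np.sin(a); print(t,((np.array([[c,-s],[s,c]])@(p-h)+h-p)*1000).round())
```

```text
11.0833 [ 0.55436232 -0.13453401  0.14264588] 0.012896076347722846 [-1.96466345  0.36961641  6.073536  ]
0 [0. 0.]
6 [-14.   4.]
12 [-27.  10.]
18 [-39.  17.]
24 [-51.  25.]
30 [-62.  35.]
36 [-72.  46.]
42 [-80.  57.]
48 [-87.  70.]
54 [-93.  83.]
60 [-98.  96.]
66 [-101.  110.]
72 [-103.  125.]
78 [-103.  139.]
84 [-101.  153.]
```

The post is held. I'll swing it along the arc, up to 30° first.

Emit:
send_rows(deltas=[{"dx":-7,"dy":2,"dz":0,"rx":0,"ry":0,"rz":-3},{"dx":-14,"dy":4,"dz":0,"rx":0,"ry":0,"rz":-6},{"dx":-20,"dy":7,"dz":0,"rx":0,"ry":0,"rz":-9},{"dx":-27,"dy":10,"dz":0,"rx":0,"ry":0,"rz":-12},{"dx":-39,"dy":17,"dz":0,"rx":0,"ry":0,"rz":-18}])

```text
clock: 11.5
tcp_pos: [0.5165, -0.1181, 0.1426]
orientation: [2.47, 1.935, 0.005]
contact_force: [1.1, 0.2, 6.7]
grip_width: 0.0125
gripper_force: 40.1
```

Emit:
send_rows(deltas=[{"dx":-6,"dy":4,"dz":0,"rx":0,"ry":0,"rz":-3},{"dx":-12,"dy":8,"dz":0,"rx":0,"ry":0,"rz":-6},{"dx":-18,"dy":13,"dz":0,"rx":0,"ry":0,"rz":-9},{"dx":-23,"dy":18,"dz":0,"rx":0,"ry":0,"rz":-12},{"dx":-33,"dy":29,"dz":0,"rx":0,"ry":0,"rz":-18}])

```text
clock: 11.92
tcp_pos: [0.4844, -0.0902, 0.1427]
orientation: [2.741, 1.523, 0.007]
contact_force: [6.2, -3.1, -0.7]
grip_width: 0.0126
gripper_force: 40.4
```

Emit:
send_rows(deltas=[{"dx":-4,"dy":5,"dz":0,"rx":0,"ry":0,"rz":-3},{"dx":-8,"dy":11,"dz":0,"rx":0,"ry":0,"rz":-6},{"dx":-12,"dy":18,"dz":0,"rx":0,"ry":0,"rz":-9},{"dx":-15,"dy":24,"dz":0,"rx":0,"ry":0,"rz":-12},{"dx":-21,"dy":37,"dz":0,"rx":0,"ry":0,"rz":-18}])

```text
clock: 12.33
tcp_pos: [0.4622, -0.0525, 0.1426]
orientation: [2.949, 1.076, 0.006]
contact_force: [1.7, -0.2, 8.2]
grip_width: 0.0125
gripper_force: 41.2
```

Emit:
send_rows(deltas=[{"dx":-3,"dy":6,"dz":0,"rx":0,"ry":0,"rz":-3},{"dx":-5,"dy":13,"dz":0,"rx":0,"ry":0,"rz":-6},{"dx":-8,"dy":27,"dz":0,"rx":0,"ry":0,"rz":-12},{"dx":-10,"dy":42,"dz":0,"rx":0,"ry":0,"rz":-18},{"dx":-10,"dy":42,"dz":0,"rx":0,"ry":0,"rz":-18}])

```text
clock: 12.75
tcp_pos: [0.4527, -0.007, 0.1426]
orientation: [-3.083, -0.605, -0.006]
contact_force: [0.6, -3.2, 8.0]
grip_width: 0.0129
gripper_force: 41.1
```

Emit:
send_rows(deltas=[{"dx":0,"dy":7,"dz":0,"rx":0,"ry":0,"rz":-3},{"dx":0,"dy":14,"dz":0,"rx":0,"ry":0,"rz":-6},{"dx":1,"dy":21,"dz":0,"rx":0,"ry":0,"rz":-9},{"dx":1,"dy":24,"dz":0,"rx":0,"ry":0,"rz":-10},{"dx":1,"dy":24,"dz":0,"rx":0,"ry":0,"rz":-10}])

```text
clock: 13.17
tcp_pos: [0.4538, 0.015, 0.1426]
orientation: [3.123, 0.338, 0.006]
contact_force: [-0.1, -3.0, 7.9]
grip_width: 0.0124
gripper_force: 41.2
```

Run:
```python
from h import *
o=r.get_obs(); print(o["clock"],o["tcp_pos"],o["grip_width"],o["contact_force"],o["joints"].round(2))
d=o["tcp_pos"][:2]-np.array([.5884,-.001]); d0=np.array([.554,-.134])-np.array([.5884,-.001])
print(np.linalg.norm(d),np.degrees(np.arctan2(d0[1],d0[0])-np.arctan2(d[1],d[0])))
d=grab("top");f=d["frame"]; cv2.imwrite("pics/end.png",cv2.resize(f[100:260,110:390],(784,448)))
```

```text
13.1667 [0.45376632 0.01496101 0.14260089] 0.012384889673998499 [-0.05424203 -2.97148153  7.89113048] [-0.93  0.37  0.93  2.21 -0.43  0.75 -1.07]
0.13557647875405415 -277.740620054959
```

View pics/end.png

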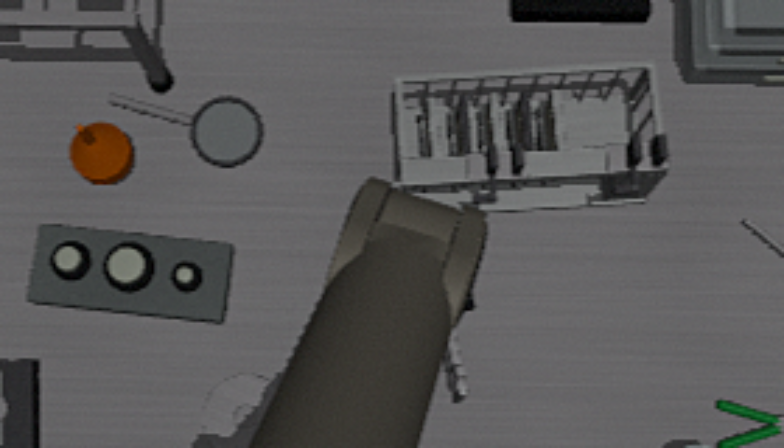

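The end view shows the catches still shut, the other objects in place, and the gate's free end out towards the robot at about (455,380). The gate is at about 82°, with 3 N of spring load on the held post. I'll hold briefly, then hand in.

Emit:
send_rows(deltas=[{"dx":0,"dy":0,"dz":0,"rx":0,"ry":0,"rz":0},{"dx":0,"dy":0,"dz":0,"rx":0,"ry":0,"rz":0},{"dx":0,"dy":0,"dz":0,"rx":0,"ry":0,"rz":0}])

```text
clock: 13.47
tcp_pos: [0.4537, 0.0143, 0.1426]
orientation: [3.123, 0.338, 0.007]
contact_force: [1.1, -2.9, 6.9]
grip_width: 0.0124
gripper_force: 41.1
```

```bash
python3 -c "
from bench import r
print(r.get_obs()['tcp_pos'],r.hand_in())"
```

```text
the job is handed in; nothing more can be done
[0.45368474 0.0142635  0.14260525] None
```

I pressed the keys in order (large, middle, small), squeezed catch A then B to their stops, and handed in at about 13.5 s with the gripper holding the gate's post at about 82° (1.43 rad); hand-in returned no verdict.

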